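# Hang the lifted-off door back on the little cabinet

### The job

The little wooden cabinet on the coffee table has lost its door: it stands in the panel rack beside two other panels, and is the tall one with two steel eyes on one edge. Hang it back on the cabinet: bring its two eyes over the two upright steel pins at the cabinet's front edge, lower it in your grip until both eyes sit fully down on the pins' shoulders, then let go; it may stand open at any angle. Leave the plain board and the small flap standing in the rack.

Things in the scene. Friction and masses are not known exactly. Their poses are not given: they have to be found in the camera images.
- door_mid (a point): Middle of the door: leaf 130 wide, 170 high, 14 mm thick, 0.24 kg, upright in a rack slot, knob on a face near one edge. Axes: x along the leaf, from the edge with the two steel eyes to the free edge; y across; z up. Eyes centred at x -95, y 0: bore 26, outside 38, 14 mm tall, undersides at z +50 and -60. Pinch the leaf at its top edge (z +85) and draw it straight up out of the 40 mm deep slot.
- pin_high (a point): Upper of two like upright steel pins, 110 mm apart, one straight below the other, on the fixed cabinet. Point: on the axis, on the shoulder (34 mm disc) where the upper eye rests. Pin 30 mm tall, 18 thick, upper half tapering to 6. z up; x straight out of the open front, whose face is at x -28. Bring the door in level from the front, eyes' undersides 35 to 75 mm above the shoulders, then lower.
- board_mid (a point): Middle of the plain wooden board, 130 wide, 170 high, 14 mm thick, no eyes: a bystander, upright in one of the rack's three slots, which are 75 mm apart. Axes as the door's. (The door cannot come straight down from above the cabinet: its lower eye does not pass the upper pin. The cabinet is 155 wide, 110 deep, 200 high; a gripper has room if the leaf points straight out of its front.)
- flap_mid (a point): Middle of the small wooden flap, 100 wide, 110 high, 14 mm thick, with two steel eyes only 60 mm apart and a knob: a bystander, upright in another slot of the same rack. Axes as the door's. (The hung door has a few mm of play round the pins, sags about 4 degrees and may swing; that is as it should be.)
Things that resemble listed ones, but are neither listed nor needed, are in the scene too. Leave any yellow look-alike of the part that bears door_mid alone.

How it is judged:
On the way:
1. the door is lowered in the grip: held by the fingers with both eyes over their pins and within 18 mm of the shoulders (x of pin_high in the frame of door_mid between -0.107 and -0.083 m and y of pin_high in the frame of door_mid between -0.012 and 0.012 m and z of pin_high in the frame of door_mid above 0.032 m and contact force between the fingers and door above 0.5 N), for 0.1 s.
At the end, for the whole second after the job is handed in: The door hangs on both pins: upper pin within 12 mm of the upper eye's centre in both level directions of the door, the eye's underside within 12 mm of the shoulder, the door upright within about 10 degrees (so that the lower eye is on its pin too), released and at rest (x of pin_high in the frame of door_mid between -0.107 and -0.083 m and y of pin_high in the frame of door_mid between -0.012 and 0.012 m and z of pin_high in the frame of door_mid above 0.038 m and angle between door_mid's own z axis and vertical below 0.17 rad and linear speed of door below 0.05 m/s); the robot touches nothing.
It fails at once if the plain board is taken from its slot or knocked away (moved more than 30 mm) (distance of board_mid from where it was at the start of the episode above 0.03 m).
It fails at once if the small flap is taken from its slot or knocked away (moved more than 30 mm) (distance of flap_mid from where it was at the start of the episode above 0.03 m).
It also fails if it takes over 40 s, if anything falls off the work surface, if the arm or the gripper's body presses on something with over 40 N, if the wrist force passes 120 N, or if a joint passes its speed limit or range.

### The arm

A 6-joint arm with a two-finger parallel gripper is mounted at the origin on the work surface. World frame = base frame: x ahead of the robot, y to its left, z up, the work surface at z = 0. Lengths are in m, angles in rad, forces in N, time in s.
With the tool pointing down it reaches from about 0.3 to 0.875 m from the base axis. Payload 6.4 kg.
Tool frame: the origin (TCP) lies at the very end of the fingers, on their centre line; the grasp point (between the pads) lies 19 mm behind it; z points along the fingers, y is the direction in which the jaws open and shut (so a half turn about z gives the same grasp; the last joint's range is limited). The gripper opens to 85 mm and grips with 20 to 120 N. Pads are 22 mm wide; open, the fingers measure 114 mm over their backs; the gripper's body (76 mm by 85 mm) begins 54 mm behind the grasp point. The pads swing forward as they close: fully open they stand 13 mm farther back than shut.
Start: joints at [-0.206, 0.181, 1.607, -0, 1.354, -0.206], TCP at [0.575, 0, 0.192] pointing down, gripper open.
Joint ranges: [-2.99, 2.99], [-0.89, 2.07], [0.3, 2.58], [-1.14, 4.28], [0, 2.63], [-3.12, 3.12]. Speed limits (rad/s): [2.57, 2.57, 3.01, 3.14, 3.14, 3.14].

### API

Orientations are given as a unit quaternion [w, x, y, z].
In Python, from bench import telemetry, imaging, ctrl gives the robot as it stands.
- The arm moves only by the shell command python3 -m pendant 'ROWS' [OPENING]. ROWS is JSON, a list that holds one entry, the list of rows, each a list of 6 numbers: the shift along the tool's x, y, z in units of 200 mm (1.0 is 200 mm), then the turn, a rotation vector about the tool's x, y, z in units of pi rad (1.0 is pi rad). In form: [[[tx, ty, tz, rx, ry, rz], ...]]. A call has 1 to 12 rows; each row shifts and turns the pose as measured when the row begins, along the tool's axes as they then stand; what a row does not reach is not made up. A row lasts 1/8 s, in which the tool goes at most 62.5 mm and 10.7 degrees, less where a joint would pass 70% of its speed; a pose out of reach is approached as far as the arm can. A call with a number of a shift or a turn outside -1 to 1 is refused whole. A call with a gripper value outside its range is refused whole. OPENING is the closure, from 0 (fully open) to 1 (shut), set as the call begins (- or left out, the last holds). The fingers move at their own pace and stop on an object; the grip force is fixed at half the most. Time passes only in rows, so rows that do not move let the fingers close. It gives the time, the measured TCP pose, the force and the opening at its end, in the units of the state.
- telemetry.get_obs(): the state, without advancing time (a new reading comes with each control period).
- imaging.camera(name): name is "scene" or "side" or "wrist"; returns a dict with "pixels" (384x512x3 uint8, blue, green, red), "vfov" (degrees; the focal length in pixels is half the picture's height over the tangent of half this angle, whatever the lens; pixels are square), "cx", "cy" (the principal point, pixels), "R" (3x3) and "t" (3): a world point X has camera coordinates R X + t. Camera axes: x right, y down, z forward; pixel columns grow to the right and rows downward; lengths in m; the calibration is good to about 2 mm. A picture is of the moment at which its call begins. There is no depth.
- ctrl.hand_in(): hands the job in, once; it reports no verdict.
The state is a dict: "time_s": time; "q": joint angles; "dq": joint speeds; "joint_efforts": joint torques, N m; "eef_pos": TCP position; "eef_rot": TCP orientation; "wrist_force": force on the tool from outside, world axes, zero at the start; "torque": the same for the moment, N m; "opening": opening from 0.0 (shut) to 1.0 (fully open).
Only numpy, scipy, OpenCV 4.12 (cv2) and the standard library are available. Lean on these libraries where they do the work, as an engineer would, in place of code of your own. Each camera call takes 0.05 s, during which the arm holds its last target.

## Working session

There is one attempt and no reset: what is moved stays moved. The work goes in short steps, Python scripts to look and compute and a shell command to move; the robot and the scene stay as the last step left them, time stands still between calls to the robot, and variables do not carry over. Pictures are saved under pics/ and viewed, and the job is handed in when it is done.

```bash
ls; mkdir -p pics; python3 - <<'E'
from bench import telemetry, imaging
import cv2
o=telemetry.get_obs(); print(o)
for n in ["scene","side","wrist"]:
    c=imaging.camera(n); cv2.imwrite(f"pics/{n}0.png",c["pixels"]); print(n,c["vfov"],c["cx"],c["cy"],c["R"],c["t"])
E
```

```text
pics
{'time_s': 0.0, 'q': array([-2.06274874e-01,  1.81537014e-01,  1.60800556e+00,  7.14520040e-06,
        1.35383227e+00, -2.06315952e-01]), 'dq': array([-0.00092164, -0.00231212,  0.00119675,  0.00060757, -0.00139414,
       -0.00119169]), 'joint_efforts': array([ 3.41415571e-04, -4.44869328e+01, -3.51340663e+01, -2.51131587e-04,
        9.11703974e-03,  3.43231875e-05]), 'eef_pos': array([5.74371194e-01, 1.66083229e-04, 1.91287683e-01]), 'eef_rot': array([-7.47711605e-04,  7.07092523e-01,  7.07120478e-01, -4.84751078e-04]), 'wrist_force': array([-0.41098285,  0.59034908,  0.38514095]), 'torque': array([ 0.00084472, -0.05443103, -0.01885874]), 'opening': 0.9991995554318458}
scene 48.54573795108352 259.5929851272369 194.61600916442688 [[-0.88566012  0.46432515  0.00288262]
 [ 0.38650447  0.74063599 -0.54961134]
 [-0.25733334 -0.4856547  -0.8354155 ]] [ 0.40901073 -0.10464208  1.27147561]
side 47.40894256028056 262.2963555158888 191.13827783732765 [[ 0.97853284 -0.20604256  0.00446614]
 [-0.11663597 -0.57153117 -0.81224884]
 [ 0.16991037  0.79429125 -0.58329399]] [-0.4503906   0.14631964  0.93663886]
wrist 62.329589218763275 246.71562835606736 190.4486038871978 [[ 9.99998269e-01  1.10553493e-04 -1.85744559e-03]
 [ 7.07726125e-04 -9.45807555e-01  3.24726913e-01]
 [-1.72088637e-03 -3.24727665e-01 -9.45805996e-01]] [-0.57391994 -0.04188435  0.38191292]
```

View pics/scene0.png

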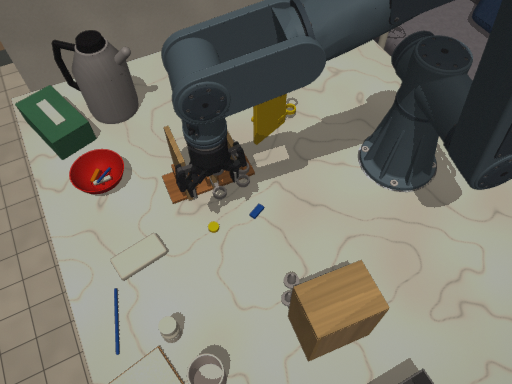

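View pics/side0.png

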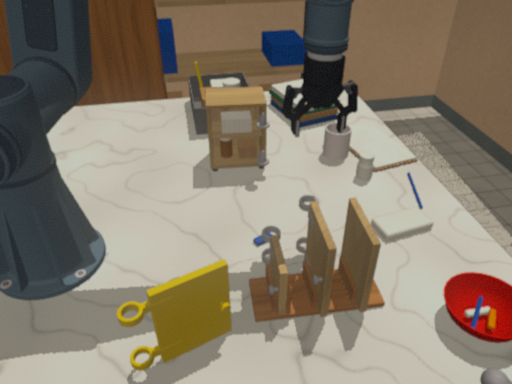

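View pics/wrist0.png

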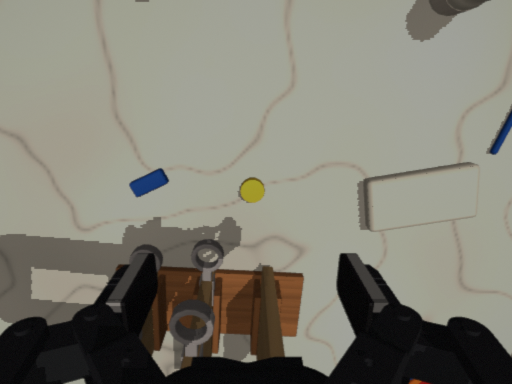

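```bash
python3 - <<'E'
import cv2,numpy as np
s=cv2.imread("pics/side0.png"); a=cv2.imread("pics/scene0.png")
cv2.imwrite("pics/c1.png",np.hstack([cv2.resize(s[180:330,235:390],(620,600),interpolation=2)]))
cv2.imwrite("pics/c2.png",cv2.resize(s[80:180,190:290],(600,600),interpolation=2))
cv2.imwrite("pics/c3.png",cv2.resize(a[250:360,270:400],(780,660)[:2],interpolation=2)[:600])
E
```

```text
(no output)
```

View pics/c1.png

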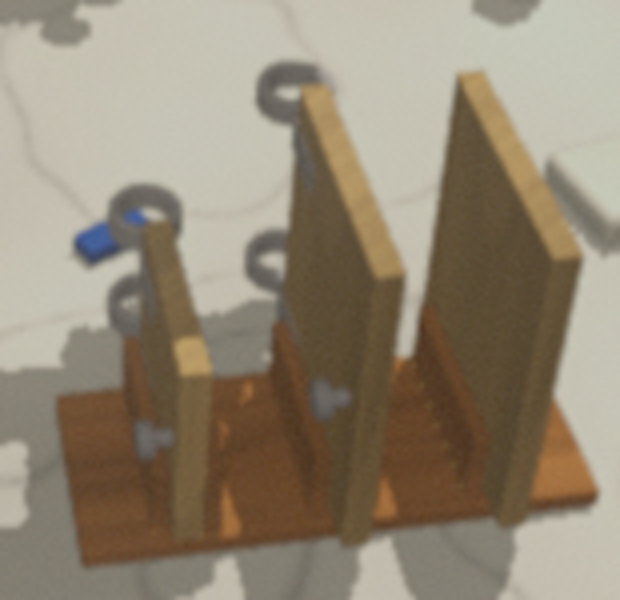

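View pics/c2.png

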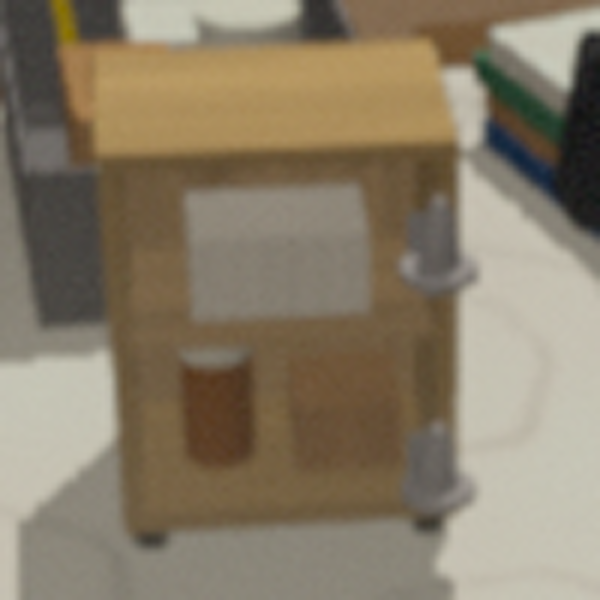

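View pics/c3.png

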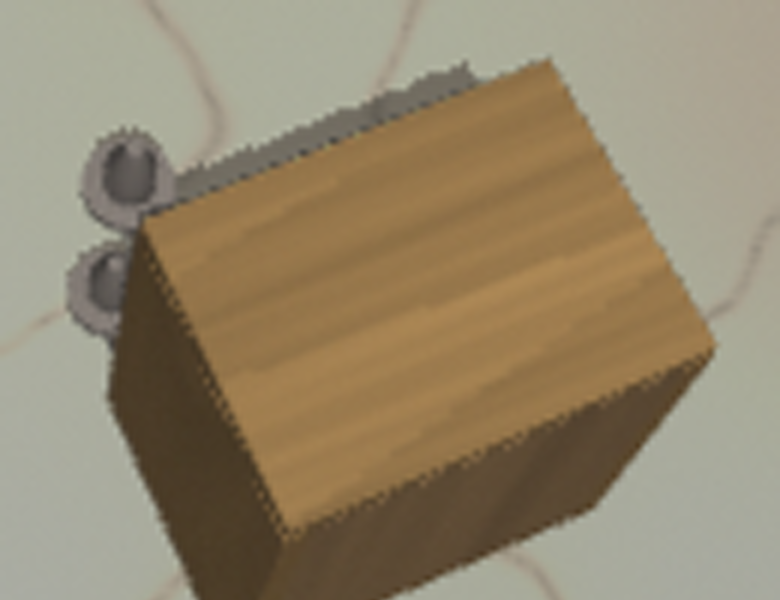

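```bash
python3 -m pendant '[[[0,0,-0.3,0,0,0],[0,0,-0.3,0,0,0],[0,0,-0.3,0,0,0],[0,0,0,0,0,0]]]'
python3 - <<'E'
from bench import telemetry, imaging
import cv2,pickle
d={}
for n in ["scene","side","wrist"]:
    c=imaging.camera(n); cv2.imwrite(f"pics/{n}1.png",c["pixels"]); d[n]=c
    print(n,-c["R"].T@c["t"])
pickle.dump(d,open("cams1.pkl","wb"))
cv2.imwrite("pics/w1.png",cv2.resize(d["wrist"]["pixels"],(768,576),interpolation=2))
cv2.imwrite("pics/s1.png",cv2.resize(d["scene"]["pixels"][100:250,100:300],(800,600),interpolation=2))
E
```

```text
time_s: 0.65
eef_pos: [0.5735, 0.0003, 0.3741]
eef_rot: [-0.003, 0.707, 0.707, -0.002]
wrist_force: [-0.2, -0.6, -0.6]
opening: 1.003
scene [0.7298822  0.50508583 1.00351894]
side [ 0.29864347 -0.75313745  0.66719528]
wrist [0.57427864 0.08442099 0.55066644]
```

View pics/w1.png

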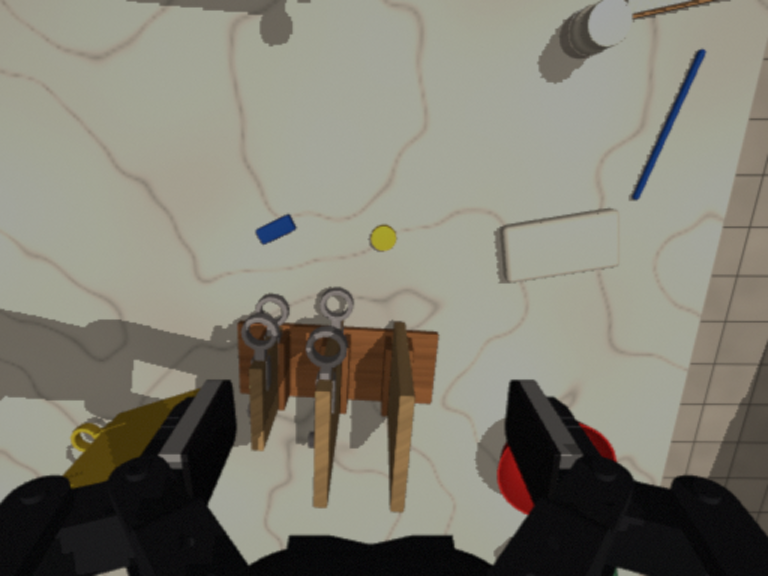

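View pics/s1.png

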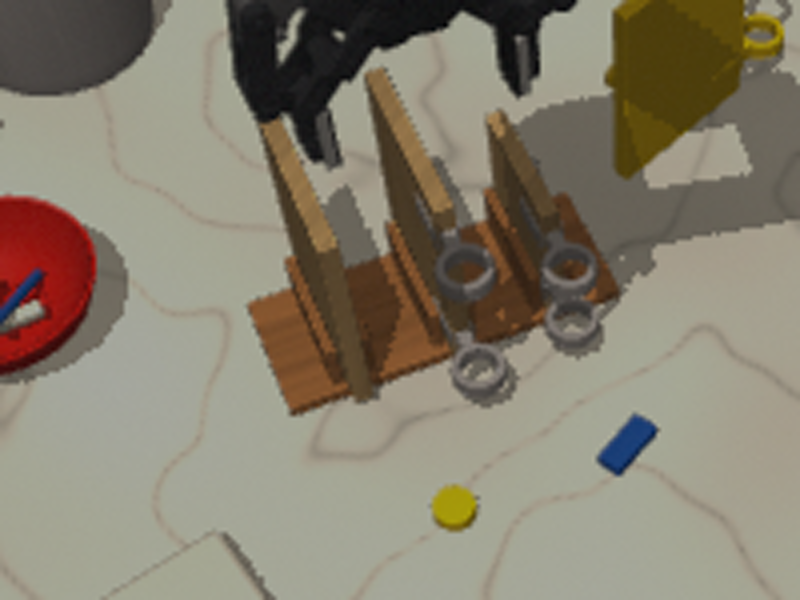

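```bash
cat > h.py <<'E'
import numpy as np
def ray(c,p):
    f=192/np.tan(np.radians(c["vfov"])/2)
    d=c["R"].T@np.array([(p[0]-c["cx"])/f,(p[1]-c["cy"])/f,1.]); return -c["R"].T@c["t"],d/np.linalg.norm(d)
def tri(*cp):
    A=np.zeros((3,3));b=np.zeros(3);rs=[ray(c,p) for c,p in cp]
    for o,d in rs:
        M=np.eye(3)-np.outer(d,d);A+=M;b+=M@o
    X=np.linalg.solve(A,b)
    return X,[round(1000*np.linalg.norm((np.eye(3)-np.outer(d,d))@(X-o)),1) for o,d in rs]
def onz(c,p,z):
    o,d=ray(c,p); return o+d*(z-o[2])/d[2]
def proj(c,X):
    f=192/np.tan(np.radians(c["vfov"])/2)
    x=c["R"]@X+c["t"]; return f*x[0]/x[2]+c["cx"],f*x[1]/x[2]+c["cy"]
E
python3 - <<'E'
import pickle,cv2
d=pickle.load(open("cams1.pkl","rb"))
cv2.imwrite("pics/w1c.png",cv2.resize(d["wrist"]["pixels"][190:350,150:310],(600,600),interpolation=2))
cv2.imwrite("pics/side1c.png",cv2.resize(d["side"]["pixels"][180:330,235:390],(620,600),interpolation=2))
E
```

```text
(no output)
```

View pics/w1c.png

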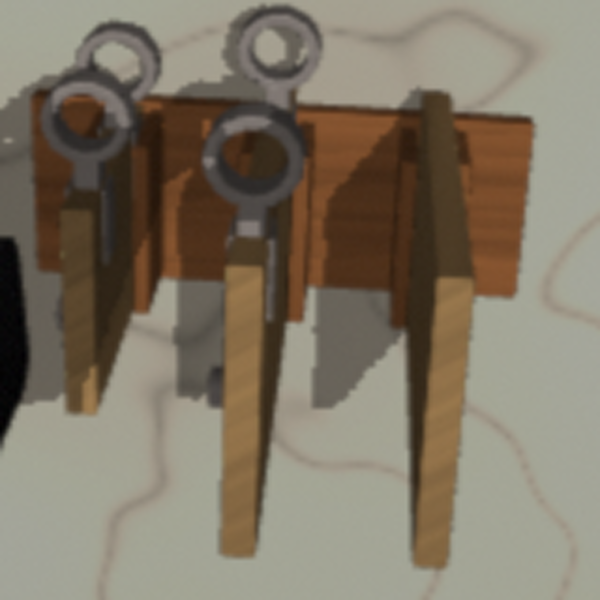

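View pics/side1c.png

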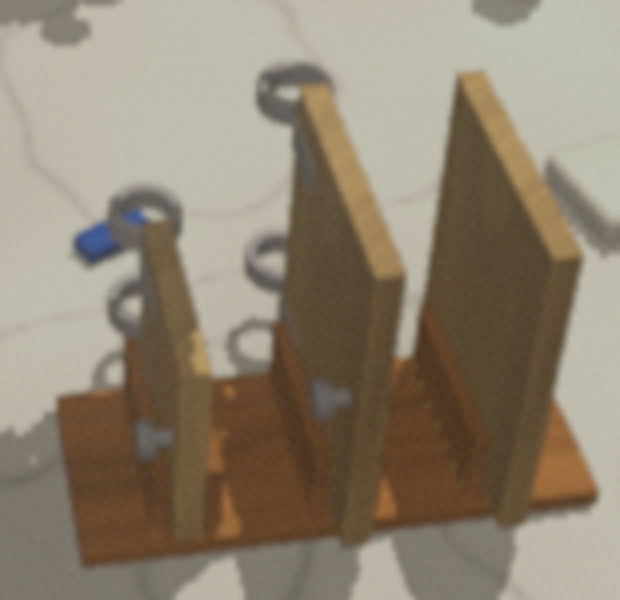

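```bash
python3 - <<'E'
import pickle,numpy as np
from h import *
np.set_printoptions(precision=4,suppress=True)
d=pickle.load(open("cams1.pkl","rb"))
W=lambda u,v:(d["wrist"],(150+u/3.75-.37,190+v/3.75-.37))
S=lambda u,v:(d["side"],(235+u/4-.4,180+v/4-.4))
A=lambda u,v:(d["scene"],(100+u/4-.4,100+v/4-.4))
P=lambda u,v:(d["side"],(190+u/6-.4,80+v/6-.4))
Q=lambda u,v:(d["scene"],(270+u/6-.4,250+v/6-.4))
e=tri(W(246,265),S(315,92),A(446,217));f=tri(W(238,553),S(388,274),A(379,73))
print("top eye end",e);print("top free end",f); v=f[0]-e[0]; print(v,np.linalg.norm(v),np.degrees(np.arctan2(v[1],v[0])))
print("upper eye",tri(W(252,157),S(295,92),A(465,270)))
print("lower eye",tri(W(280,48),A(480,372)))
print("pin hi",tri(P(437,268),Q(128,180)))
print("pin lo",tri(P(438,490),Q(113,285)))
# cabinet top corners in both
for n,p,q in [("frontpin",(455,155),(145,218)),("frontother",(105,160),(548,60)),("backpin",(435,43),(285,530)),("backother",(95,47),(715,345))]:
    print(n,tri(P(*p),Q(*q)))
E
```

```text
top eye end (array([ 0.526 , -0.1403,  0.177 ]), [np.float64(1.6), np.float64(0.7), np.float64(1.8)])
top free end (array([ 0.5176, -0.2672,  0.1806]), [np.float64(1.6), np.float64(0.2), np.float64(1.7)])
[-0.0084 -0.1269  0.0036] 0.1271826394186031 -93.78327196447356
upper eye (array([ 0.527 , -0.1107,  0.1551]), [np.float64(0.8), np.float64(0.5), np.float64(0.4)])
lower eye (array([ 0.5269, -0.1106,  0.041 ]), [np.float64(0.4), np.float64(0.4)])
pin hi (array([0.5091, 0.2322, 0.1541]), [np.float64(0.2), np.float64(0.2)])
pin lo (array([0.5085, 0.2312, 0.044 ]), [np.float64(1.1), np.float64(1.1)])
frontpin (array([0.5216, 0.2588, 0.1931]), [np.float64(0.5), np.float64(0.5)])
frontother (array([0.373 , 0.2749, 0.1976]), [np.float64(2.0), np.float64(2.0)])
backpin (array([0.5356, 0.3679, 0.1984]), [np.float64(0.6), np.float64(0.6)])
backother (array([0.3826, 0.3832, 0.2022]), [np.float64(0.5), np.float64(0.5)])
```

```bash
cat >> h.py <<'E'
def go(pos,yawdeg):
    # tool z down, tool y at world angle yawdeg
    from scipy.spatial.transform import Rotation as Ro
    from bench import telemetry
    o=telemetry.get_obs();q=o["eef_rot"];R=Ro.from_quat([q[1],q[2],q[3],q[0]])
    a=np.radians(yawdeg);y=np.array([np.cos(a),np.sin(a),0]);z=np.array([0,0,-1.]);x=np.cross(y,z)
    T=Ro.from_matrix(np.c_[x,y,z])
    np.set_printoptions(precision=4,suppress=True)
    print("t",o["time_s"],"pos",o["eef_pos"],"F",o["wrist_force"],"open",o["opening"])
    print("total shift units",R.inv().apply(np.array(pos)-o["eef_pos"])/.2,"turn",(R.inv()*T).as_rotvec()/np.pi)
    print("shift in target axes",T.inv().apply(np.array(pos)-o["eef_pos"])/.2)
E
python3 -c "
from h import *
go([.5215,-.205,.30],-3.6)"
```

```text
t 0.8 pos [0.5708 0.0008 0.3665] F [ 0.4846 -0.7145 -1.1037] open 0.9971204205217882
total shift units [-1.0303 -0.2402  0.3332] turn [-0.0061 -0.0011  0.0199]
shift in target axes [-1.0423 -0.1816  0.3326]
```

```bash
python3 -m pendant '[[[-0.21,-0.05,0,-0.006,0,0.02],[-0.21,-0.05,0.05,0,0,0],[-0.21,-0.05,0.05,0,0,0],[-0.21,-0.04,0.05,0,0,0],[-0.2,-0.04,0.05,0,0,0],[0,0,0,0,0,0],[0,0,0,0,0,0]]]' 0.45
python3 -c "
from h import *
go([.5215,-.205,.22],-3.6)"
```

```text
time_s: 1.68
eef_pos: [0.5061, -0.2059, 0.307]
eef_rot: [-0.015, 0.729, 0.684, -0.003]
wrist_force: [-0.6, 0.5, 0.2]
opening: 0.549
t 1.675 pos [ 0.5061 -0.2059  0.307 ] F [-0.6133  0.5402  0.158 ] open 0.5485595617927673
total shift units [0.0025 0.0874 0.4329] turn [-0.008  -0.0051 -0.0002]
shift in target axes [0.0093 0.0765 0.4348]
```

```bash
python3 -m pendant '[[[0,0.08,0.2,-0.008,-0.005,0],[0.005,0,0.2,0,0,0],[0,0,0,0,0,0],[0,0,0,0,0,0]]]' 0.45
python3 - <<'E'
from h import *
from bench import imaging
import cv2
go([.5215,-.205,.144],-3.6)
w=imaging.camera("wrist")["pixels"];s=imaging.camera("side")["pixels"];a=imaging.camera("scene")["pixels"]
cv2.imwrite("pics/2.png",np.hstack([cv2.resize(s[150:330,235:390],(517,600)),w[:,100:380][:300].repeat(2,0)[:, :].copy()[:600]]))
cv2.imwrite("pics/2w.png",cv2.resize(w,(768,576)))
E
```

```text
time_s: 2.17
eef_pos: [0.5232, -0.2013, 0.2258]
eef_rot: [0.001, 0.727, 0.686, 0.001]
wrist_force: [0.7, -0.3, 0.3]
opening: 0.547
t 2.175 pos [ 0.5232 -0.2013  0.2258] F [ 0.693  -0.2599  0.3074] open 0.547169624247205
total shift units [-0.0189 -0.0081  0.4088] turn [ 0.0006 -0.0001  0.0014]
shift in target axes [-0.0189 -0.0073  0.4088]
```

View pics/2.png

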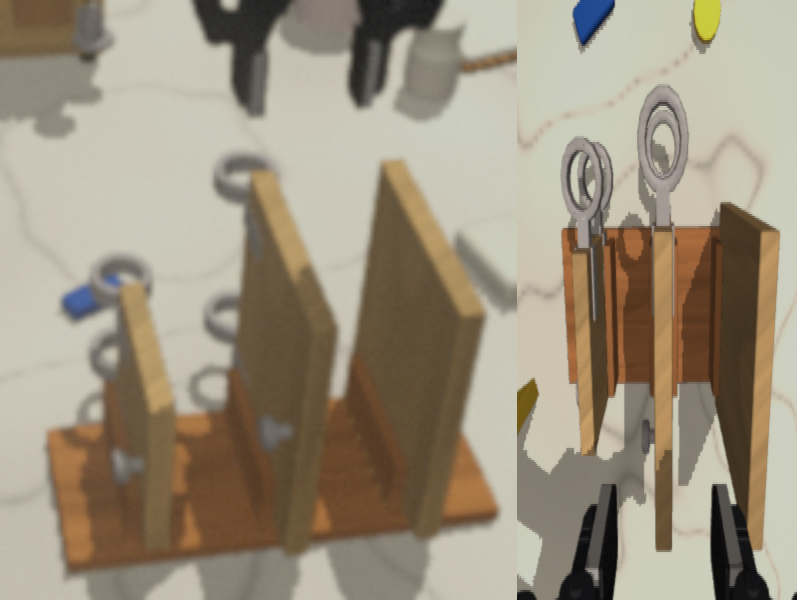

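View pics/2w.png

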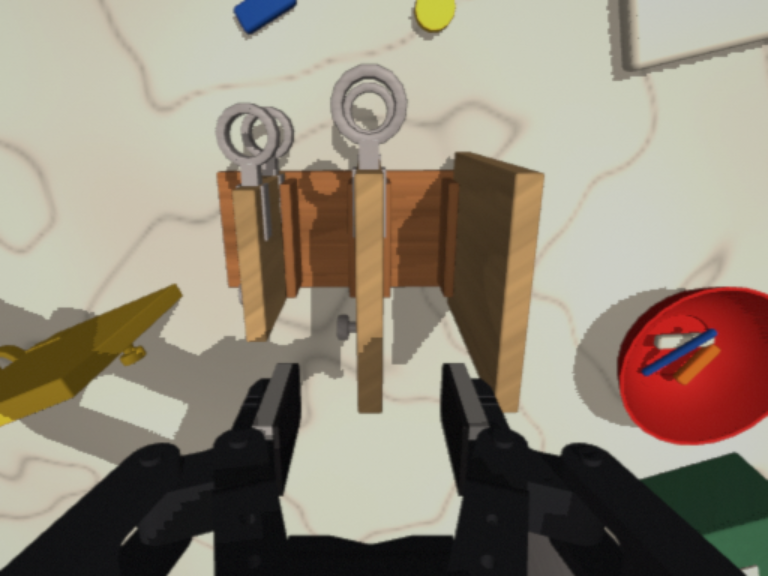

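```bash
python3 - <<'E'
from h import *
from bench import imaging
c=imaging.camera("wrist")
for z in (.173,.177):
  for p in [(369,173),(370,412)]: print(onz(c,((p[0])/1.5-.2,p[1]/1.5-.2),z))
for p in [(527,175),(508,411)]: print("board",onz(c,((p[0])/1.5-.2,p[1]/1.5-.2),.175))
E
```

```text
[ 0.52607809 -0.14081042  0.173     ]
[ 0.51859091 -0.27495678  0.173     ]
[ 0.52610323 -0.14041565  0.177     ]
[ 0.51874333 -0.27228161  0.177     ]
board [ 0.60174502 -0.14604731  0.175     ]
board [ 0.59723093 -0.27772833  0.175     ]
```

```bash
python3 -m pendant '[[[-0.02,-0.004,0.14,0,0,0],[0,0,0.14,0,0,0],[0,0,0.12,0,0,0],[0,0,0,0,0,0],[0,0,0,0,0,0]]]' 0.45
python3 - <<'E'
from h import *
from bench import imaging
import cv2
go([.5222,-.206,.144],-3.6)
w=imaging.camera("wrist")["pixels"];s=imaging.camera("side")["pixels"]
cv2.imwrite("pics/3.png",np.hstack([cv2.resize(s[150:330,235:390],(430,500)),w[:,130:380].repeat(2,0)[:500].repeat(1,1)]))
E
```

```text
time_s: 3.0
eef_pos: [0.5263, -0.2093, 0.1512]
eef_rot: [0.007, 0.728, 0.685, 0.002]
wrist_force: [0.8, 0.1, 0.2]
opening: 0.553
t 3.0 pos [ 0.5263 -0.2093  0.1512] F [0.8376 0.0704 0.1804] open 0.5532247981839656
total shift units [ 0.0154 -0.0217  0.0358] turn [0.0041 0.0021 0.0008]
shift in target axes [ 0.0151 -0.0213  0.0361]
```

View pics/3.png

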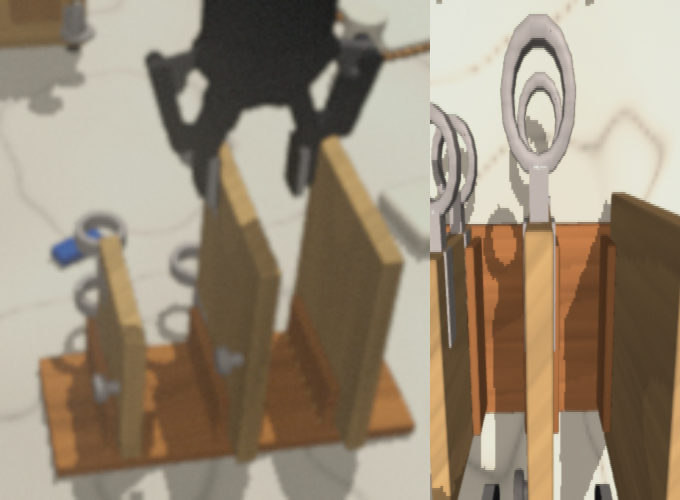

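```bash
python3 -m pendant '[[[0.015,-0.02,0.03,0.004,0.002,0],[0,0,0,0,0,0]]]' 0.45
python3 -c "
from h import *
go([.5222,-.206,.144],-3.6)"
```

```text
time_s: 3.35
eef_pos: [0.5229, -0.2062, 0.1462]
eef_rot: [0.001, 0.728, 0.686, 0.0]
wrist_force: [0.1, -0.3, -0.4]
opening: 0.55
t 3.35 pos [ 0.5229 -0.2062  0.1462] F [ 0.1385 -0.3274 -0.3625] open 0.5502390941173293
total shift units [ 0.001  -0.0035  0.0112] turn [0.0005 0.0003 0.0009]
shift in target axes [ 0.001  -0.0035  0.0112]
```

```bash
python3 -m pendant '[[[0,0,0,0,0,0],[0,0,0,0,0,0],[0,0,0,0,0,0],[0,0,0,0,0,0],[0,0,0,0,0,0],[0,0,0,0,0,0]]]' 1
python3 -c "
from h import *
go([.5222,-.206,.216],-3.6)"
```

```text
time_s: 4.1
eef_pos: [0.5231, -0.2064, 0.1466]
eef_rot: [0.001, 0.728, 0.686, 0.0]
wrist_force: [0.5, 0.7, 0.2]
opening: -0.002
t 4.1 pos [ 0.5231 -0.2064  0.1466] F [0.5164 0.6932 0.2054] open -0.0022787545679581983
total shift units [ 0.001  -0.004  -0.3468] turn [0.0007 0.0004 0.0009]
shift in target axes [ 0.0015 -0.0048 -0.3468]
```

```bash
python3 - <<'E'
from h import *
from bench import imaging
import cv2
w=imaging.camera("wrist")["pixels"];s=imaging.camera("side")["pixels"];a=imaging.camera("scene")["pixels"]
cv2.imwrite("pics/4.png",cv2.resize(s[130:330,220:390],(510,600)))
cv2.imwrite("pics/4w.png",cv2.resize(w,(768,576)))
cv2.imwrite("pics/4a.png",cv2.resize(a[60:210,120:320],(800,600)))
E
```

```text
(no output)
```

View pics/4.png

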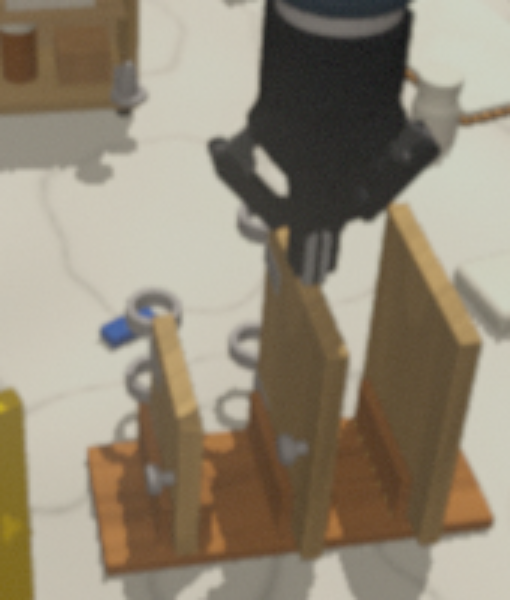

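View pics/4w.png

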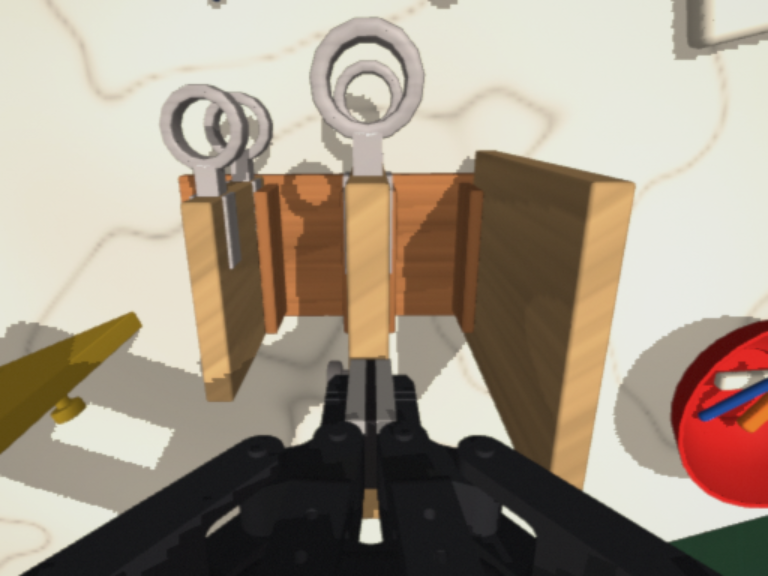

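View pics/4a.png

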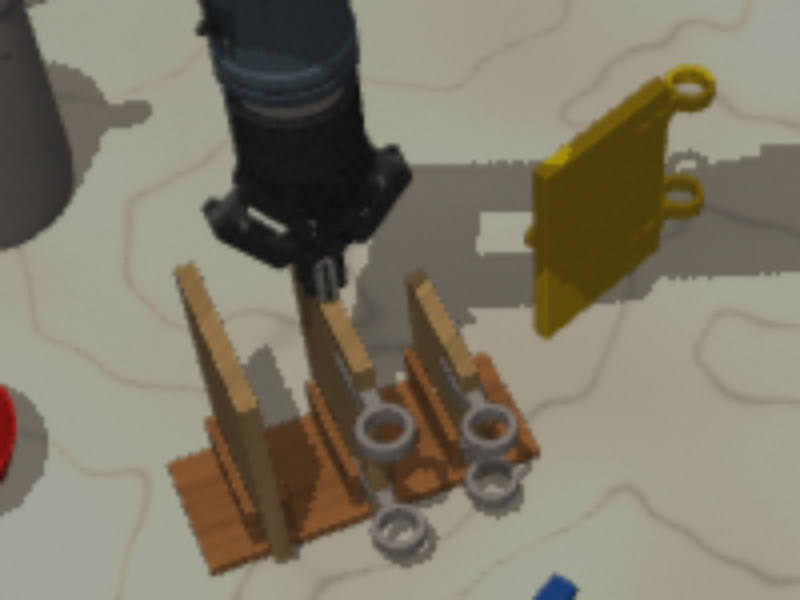

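```bash
python3 - <<'E'
from h import *
from bench import imaging, telemetry
d={n:imaging.camera(n) for n in ["scene","side","wrist"]}
o=telemetry.get_obs();print(o["eef_pos"],o["opening"],o["wrist_force"],o["joint_efforts"])
for n in d: print(n,proj(d[n],o["eef_pos"]), -d[n]["R"].T@d[n]["t"])
print(tri((d["side"],(326,223.3)),(d["scene"],(201.2,133.7)),(d["wrist"],(370/1.5,362/1.5))))
E
```

```text
[ 0.52314948 -0.20633434  0.14664969] 0.0011002792287286387 [ 0.22102781 -0.29863113  0.39798863] [-1.60469708e-04 -4.37766731e+01 -3.37091196e+01 -7.56448699e-04
 -1.20920487e-02  3.06651020e-05]
scene (np.float64(202.40366470933793), np.float64(142.71524698468693)) [0.7298822  0.50508583 1.00351894]
side (np.float64(321.2882760293594), np.float64(238.5315547697961)) [ 0.29864347 -0.75313745  0.66719528]
wrist (np.float64(247.03420060196828), np.float64(223.03778698533563)) [ 0.52765746 -0.12182574  0.32888654]
(array([ 0.52481535, -0.20451514,  0.1808262 ]), [np.float64(4.3), np.float64(2.9), np.float64(3.6)])
```

```bash
python3 - <<'E'
from h import *
import pickle,cv2
d=pickle.load(open("cams1.pkl","rb"))
for n in ("scene","side"): print(n,proj(d[n],np.array([.5744,0,.1913])),proj(d[n],np.array([.5744,0,.2213])))
s=cv2.imread("pics/side0.png");a=cv2.imread("pics/scene0.png")
cv2.imwrite("pics/5.png",np.hstack([cv2.resize(s[60:160,270:370],(400,400)),cv2.resize(a[130:230,160:260],(400,400))]))
E
```

```text
scene (np.float64(215.78961491156062), np.float64(200.0164714704018)) (np.float64(214.65943130898728), np.float64(192.68264076482728))
side (np.float64(315.63199016399534), np.float64(155.08958315855898)) (np.float64(316.72782923849536), np.float64(142.6203106827567))
```

View pics/5.png

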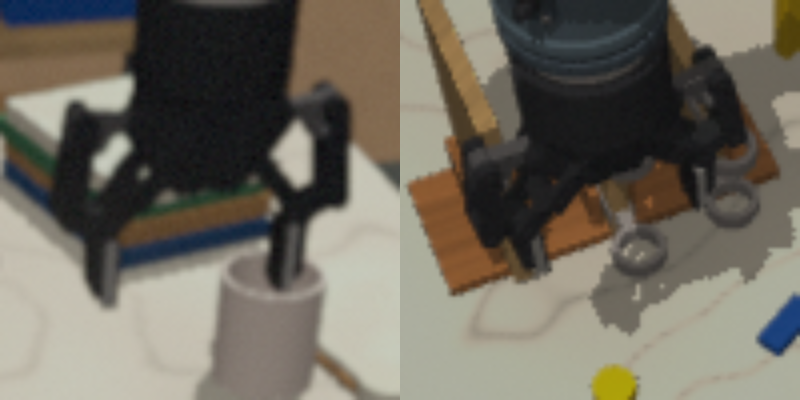

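```bash
python3 -m pendant '[[[0,-0.003,-0.06,0,0,0],[0,0,0,0,0,0],[0,0,0,0,0,0],[0,0,0,0,0,0],[0,0,0,0,0,0]]]' 0.45
python3 - <<'E'
from h import *
from bench import imaging
import cv2
go([.5224,-.206,.112],-3.6)
s=imaging.camera("side")["pixels"]
cv2.imwrite("pics/6.png",cv2.resize(s[130:330,220:390],(510,600)))
E
```

```text
time_s: 5.03
eef_pos: [0.5226, -0.2064, 0.1599]
eef_rot: [0.002, 0.728, 0.686, 0.0]
wrist_force: [0.5, -0.9, 0.2]
opening: 0.552
t 5.025 pos [ 0.5226 -0.2064  0.1599] F [ 0.4848 -0.9184  0.2349] open 0.5521144379265254
total shift units [ 0.0021 -0.002   0.2392] turn [0.0009 0.0005 0.0009]
shift in target axes [ 0.0017 -0.0013  0.2393]
```

View pics/6.png

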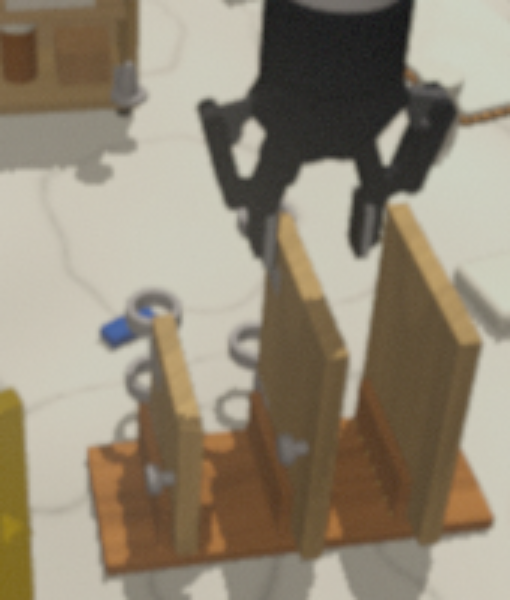

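```bash
python3 -m pendant '[[[0.002,-0.002,0.08,0,0,0],[0,-0.004,0.08,0,0,0],[0,-0.004,0.07,0.002,0,0],[0,0,0,0,0,0],[0,0,0,0,0,0]]]' 0.45
python3 -c "
from h import *
go([.5224,-.206,.112],-3.6)"
```

```text
time_s: 5.7
eef_pos: [0.5195, -0.2052, 0.1086]
eef_rot: [-0.003, 0.728, 0.686, -0.002]
wrist_force: [0.9, -1.1, -0.8]
opening: 0.548
t 5.7 pos [ 0.5195 -0.2052  0.1086] F [ 0.9039 -1.0707 -0.7505] open 0.547501134259777
total shift units [-0.0033  0.0148 -0.0169] turn [-0.0022 -0.      0.0009]
shift in target axes [-0.0032  0.015  -0.0168]
```

```bash
python3 -m pendant '[[[-0.003,0.015,-0.01,-0.002,0,0],[0,0,0,0,0,0]]]' 0.45
python3 -m pendant '[[[0,0,0,0,0,0],[0,0,0,0,0,0],[0,0,0,0,0,0],[0,0,0,0,0,0],[0,0,0,0,0,0]]]' 1
python3 - <<'E'
from h import *
from bench import imaging
import cv2
go([.5224,-.206,.182],-3.6)
s=imaging.camera("side")["pixels"];w=imaging.camera("wrist")["pixels"]
cv2.imwrite("pics/7.png",np.hstack([cv2.resize(s[130:330,220:390],(340,400)),w[:,130:380].repeat(1,0)[:].copy() if 0 else cv2.resize(w[:,130:380],(260,400))]))
E
```

```text
time_s: 5.95
eef_pos: [0.5233, -0.2064, 0.1117]
eef_rot: [0.001, 0.728, 0.686, 0.0]
wrist_force: [-0.1, -0.2, 0.1]
opening: 0.553
time_s: 6.58
eef_pos: [0.5236, -0.2069, 0.1125]
eef_rot: [0.002, 0.728, 0.686, 0.0]
wrist_force: [0.1, -1.1, -0.4]
opening: 0.155
t 6.575 pos [ 0.5236 -0.2069  0.1125] F [ 0.0724 -1.054  -0.3544] open 0.15471954311594452
total shift units [ 0.0033 -0.0056 -0.3473] turn [0.0008 0.0006 0.0009]
shift in target axes [ 0.0039 -0.0064 -0.3473]
```

View pics/7.png

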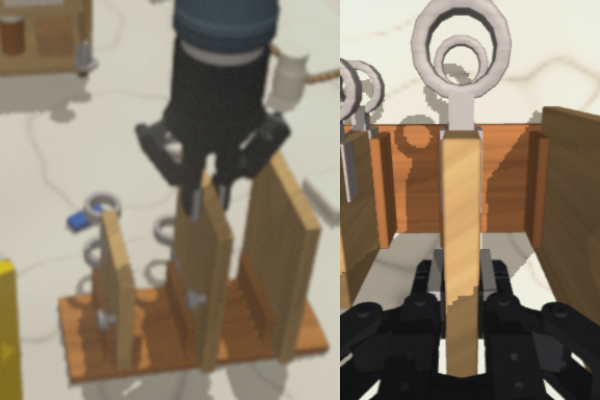

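```bash
python3 -m pendant '[[[0,0,-0.08,0,0,0],[0,0,-0.08,0,0,0],[0,0,-0.08,0,0,0],[0,0,-0.08,0,0,0],[0,0,0,0,0,0]]]' 1
python3 - <<'E'
from h import *
from bench import imaging
import cv2
go([.5224,-.206,.182],-3.6)
s=imaging.camera("side")["pixels"];w=imaging.camera("wrist")["pixels"]
cv2.imwrite("pics/8.png",np.hstack([cv2.resize(s[110:330,220:390],(464,600)),cv2.resize(w[:,130:380],(336,600))]))
E
```

```text
time_s: 7.3
eef_pos: [0.5236, -0.2066, 0.1818]
eef_rot: [0.002, 0.728, 0.686, 0.0]
wrist_force: [0.8, 0.5, -2.6]
opening: 0.151
t 7.3 pos [ 0.5236 -0.2066  0.1818] F [ 0.7606  0.5447 -2.6397] open 0.15125847663316458
total shift units [ 0.0026 -0.0062 -0.0012] turn [0.001  0.0006 0.0009]
shift in target axes [ 0.0026 -0.0062 -0.0012]
```

View pics/8.png

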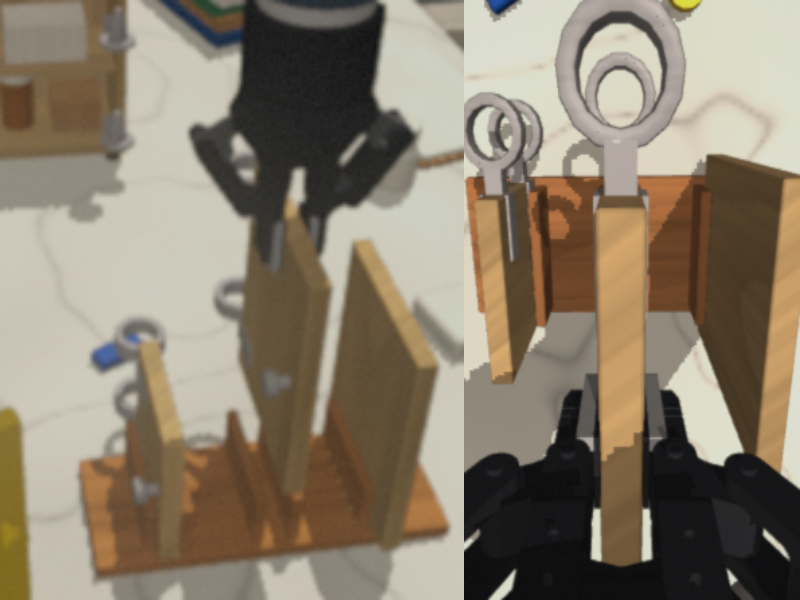

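```bash
python3 -m pendant '[[[0.1,0,0,0,0,0],[0.15,0,0,0,0,0],[0.15,0,0,0,0,0],[0.15,0,0,0,0,0],[0.1,0,0,0,0,0],[0,0,0,0,0,0]]]' 1
python3 -c "
from h import *
go([.491,.062,.182],-6)"
```

```text
time_s: 8.15
eef_pos: [0.5266, -0.0662, 0.1745]
eef_rot: [-0.005, 0.728, 0.686, -0.001]
wrist_force: [0.8, 0.4, -3.6]
opening: 0.155
t 8.15 pos [ 0.5266 -0.0662  0.1745] F [ 0.8009  0.4102 -3.6321] open 0.15476163816530938
total shift units [ 0.6294 -0.2162 -0.0324] turn [-0.003  -0.0016  0.0144]
shift in target axes [ 0.6188 -0.2441 -0.0377]
```

```bash
python3 -m pendant '[[[0.12,-0.05,-0.02,-0.003,-0.001,0.007],[0.13,-0.05,-0.01,0,0,0.007],[0.13,-0.05,-0.01,0,0,0],[0.12,-0.05,-0.01,0,0,0],[0.1,-0.03,0,0,0,0],[0,0,0,0,0,0],[0,0,0,0,0,0]]]' 1
python3 - <<'E'
from h import *
from bench import imaging
import cv2,pickle
go([.491,.062,.182],-6)
d={n:imaging.camera(n) for n in ("scene","side","wrist")}
pickle.dump(d,open("cams9.pkl","wb"))
cv2.imwrite("pics/9s.png",cv2.resize(d["side"]["pixels"][60:260,180:380],(600,600)))
cv2.imwrite("pics/9a.png",cv2.resize(d["scene"]["pixels"][150:330,200:400],(660,594)))
cv2.imwrite("pics/9w.png",cv2.resize(d["wrist"]["pixels"],(768,576)))
E
```

```text
time_s: 9.02
eef_pos: [0.4883, 0.0594, 0.1819]
eef_rot: [-0.002, 0.744, 0.668, -0.001]
wrist_force: [-0.2, -0.5, -2.8]
opening: 0.155
t 9.025 pos [0.4883 0.0594 0.1819] F [-0.234  -0.4755 -2.7945] open 0.15530567909752527
total shift units [ 0.0145  0.0122 -0.0008] turn [-0.0017 -0.0003 -0.0006]
shift in target axes [ 0.0145  0.0122 -0.0007]
```

View pics/9s.png

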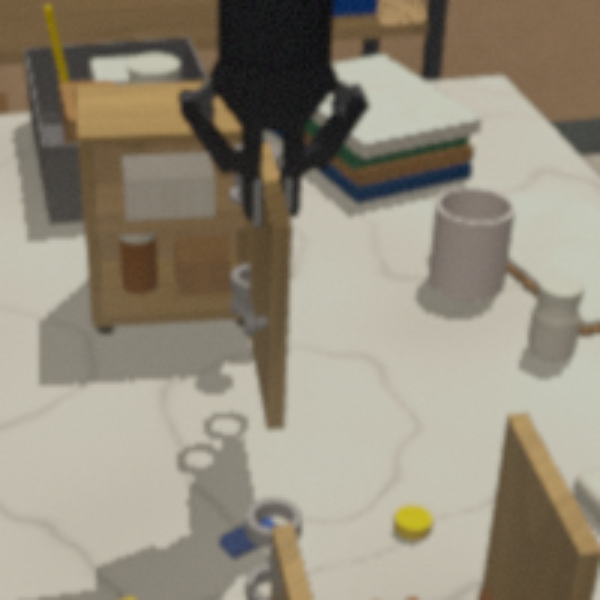

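View pics/9a.png

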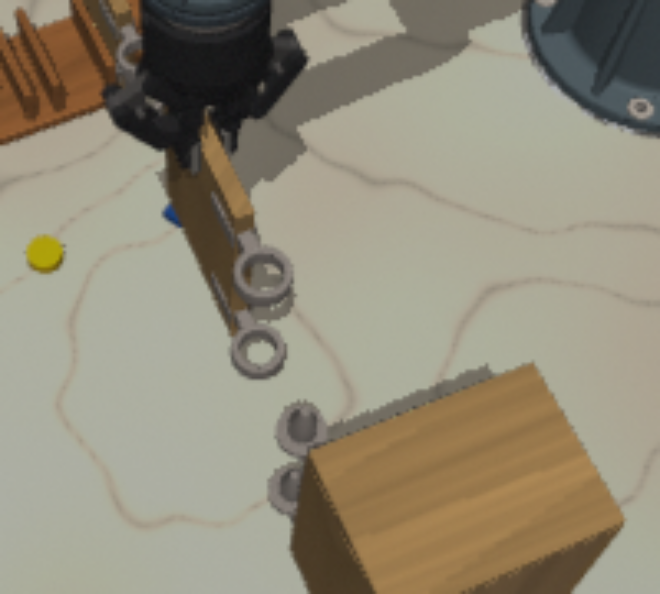

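View pics/9w.png

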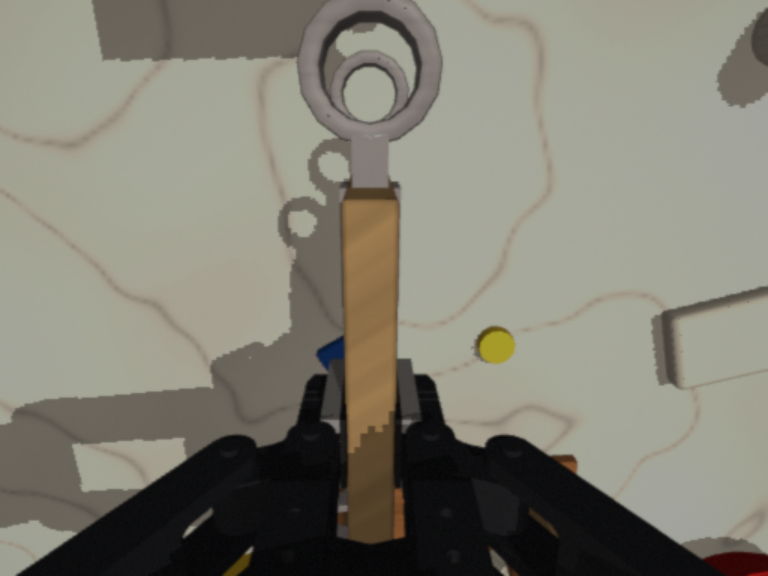

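```bash
python3 - <<'E'
import pickle
from h import *
np.set_printoptions(precision=4,suppress=True)
d=pickle.load(open("cams9.pkl","rb"))
W=lambda u,v:(d["wrist"],(u/1.5-.17,v/1.5-.17))
A=lambda u,v:(d["scene"],(200+u/3.3-.35,150+v/3.3-.35))
u=tri(W(370,66),A(263,273)); l=tri(W(370,88),A(258,348)); print(u,l)
# leaf eye-end top and direction using known z
zt=u[0][2]-.064+.085
for p in [(371,195),(371,540)]: print(onz(*W(*p),zt))
for z in (.225,): print("scene only eye",onz(*A(263,273),z))
E
```

```text
(array([0.4988, 0.1566, 0.2303]), [np.float64(0.0), np.float64(0.0)]) (array([0.4984, 0.1582, 0.1244]), [np.float64(0.2), np.float64(0.2)])
[0.4959 0.1269 0.2513]
[0.4848 0.0224 0.2513]
scene only eye [0.4973 0.1542 0.225 ]
```

```bash
python3 -c "
from h import *
go([.4983,.1346,.182],-6)"
python3 -m pendant '[[[0.08,0.005,0,-0.002,0,0],[0.08,0.005,0,0,0,0],[0.08,0,0,0,0,0],[0.07,0,0,0,0,0],[0.05,0,0,0,0,0],[0,0,0,0,0,0],[0,0,0,0,0,0]]]' 1
python3 - <<'E'
from h import *
from bench import imaging
import cv2,pickle
go([.4983,.1346,.182],-6)
d={n:imaging.camera(n) for n in ("scene","side","wrist")}
pickle.dump(d,open("cams10.pkl","wb"))
cv2.imwrite("pics/10s.png",cv2.resize(d["side"]["pixels"][60:200,200:340],(600,600)))
cv2.imwrite("pics/10a.png",cv2.resize(d["scene"]["pixels"][210:330,240:360],(600,600)))
E
```

```text
t 9.175 pos [0.4884 0.0592 0.1819] F [ 0.0935 -0.8124 -2.3973] open 0.1525806643108397
total shift units [0.3802 0.0087 0.    ] turn [-0.0017 -0.0003 -0.0008]
shift in target axes [ 0.3802  0.0097 -0.0003]
time_s: 10.05
eef_pos: [0.499, 0.1359, 0.1818]
eef_rot: [0.0, 0.744, 0.668, 0.001]
wrist_force: [-0.1, 0.9, -3.2]
opening: 0.151
t 10.05 pos [0.499  0.1359 0.1818] F [-0.1465  0.8595 -3.1515] open 0.1512551885754334
total shift units [-0.0066 -0.0028 -0.0012] turn [ 0.0004 -0.0003 -0.0008]
shift in target axes [-0.0066 -0.0028 -0.0011]
```

View pics/10s.png

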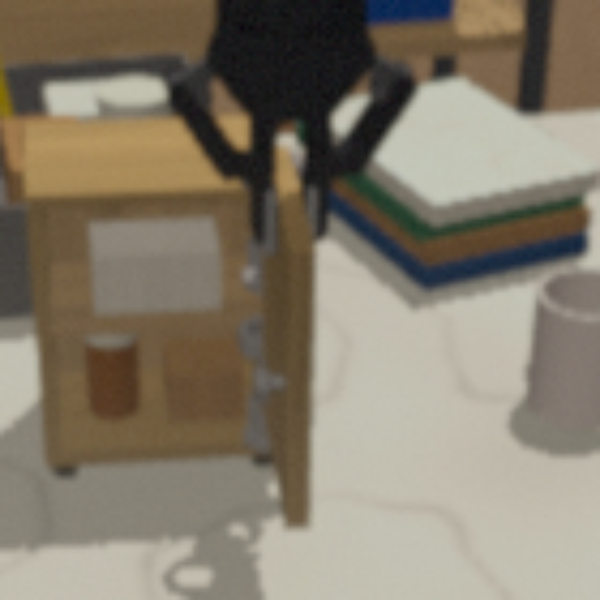

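View pics/10a.png

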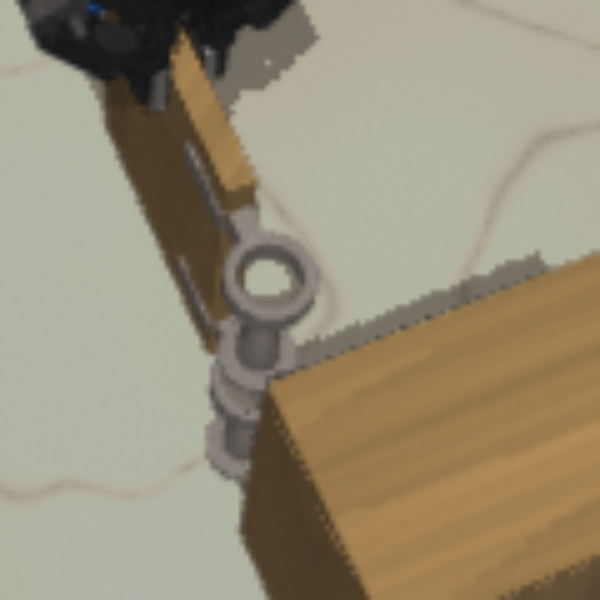

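```bash
python3 - <<'E'
import pickle,cv2
from h import *
np.set_printoptions(precision=4,suppress=True)
d=pickle.load(open("cams10.pkl","rb"))
s=d["scene"]
for z in (.226,.230): print(z,onz(s,(293.8,265.6),z), "pin axis px",proj(s,np.array([.5088,.2318,z])))
cv2.imwrite("pics/10w.png",cv2.resize(d["wrist"]["pixels"][0:180,130:370],(800,600)))
E
```

```text
0.226 [0.5084 0.2325 0.226 ] pin axis px (np.float64(293.4190096847929), np.float64(265.38375309789683))
0.23 [0.5095 0.2339 0.23  ] pin axis px (np.float64(293.5601212884467), np.float64(264.5467936332216))
```

View pics/10w.png

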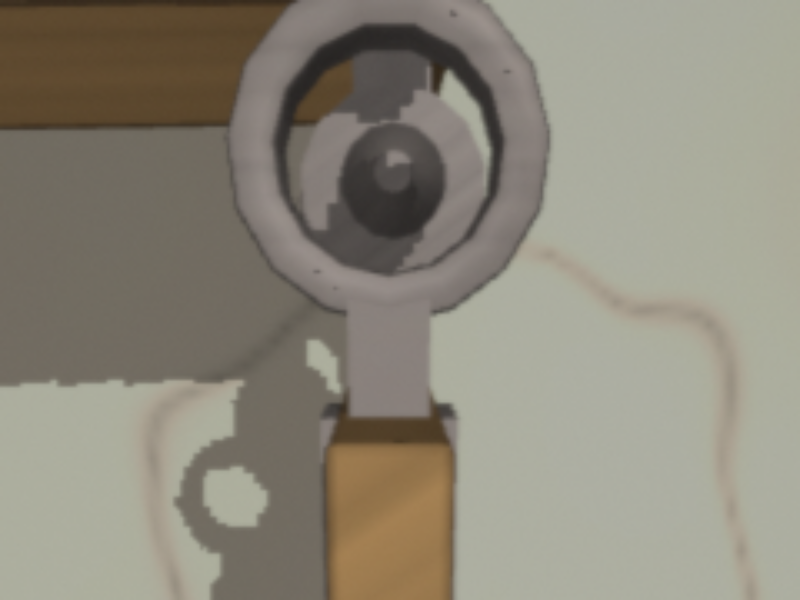

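```bash
python3 - <<'E'
import pickle
from h import *
np.set_printoptions(precision=4,suppress=True)
d=pickle.load(open("cams10.pkl","rb"));w=d["wrist"];s=d["scene"]
K=lambda u,v:(130+u/3.333-.35,v/3.333-.35)
print("cam",-w["R"].T@w["t"])
print("disc",onz(w,K(393,186),.154),"tip",onz(w,K(392,170),.184))
for z in (.224,.228): print("eye top",onz(w,K(389,148),z))
print(tri((w,K(389,148)),(s,(293.8,265.6))))
print("tip tri with scene axis? lower eye scene", onz(s,(240+247/5-.4,210+390/5-.4),.118))
E
```

```text
cam [0.5077 0.2193 0.3643]
disc [0.51   0.2344 0.154 ] tip [0.5098 0.2345 0.184 ]
eye top [0.5092 0.2336 0.224 ]
eye top [0.5092 0.2332 0.228 ]
(array([0.5091, 0.2333, 0.2282]), [np.float64(0.1), np.float64(0.1)])
tip tri with scene axis? lower eye scene [0.5129 0.2346 0.118 ]
```

```bash
python3 -m pendant '[[[0,0,0.04,0,0,0],[0,0,0.05,0,0,0],[0,0,0.04,0,0,0],[0,0,0,0,0,0]]]' 1
python3 - <<'E'
from h import *
from bench import imaging
import cv2,pickle
go([.499,.1355,.122],-6)
w=imaging.camera("wrist");cv2.imwrite("pics/11w.png",cv2.resize(w["pixels"][0:180,130:370],(800,600)))
E
```

```text
time_s: 10.7
eef_pos: [0.4986, 0.1346, 0.1532]
eef_rot: [-0.0, 0.745, 0.667, 0.0]
wrist_force: [0.7, -0.8, -3.8]
opening: 0.15
t 10.7 pos [0.4986 0.1346 0.1532] F [ 0.7151 -0.822  -3.8338] open 0.14998605587699154
total shift units [0.0046 0.0015 0.1562] turn [-0.     -0.0003 -0.0015]
shift in target axes [0.0047 0.0015 0.1562]
```

View pics/11w.png

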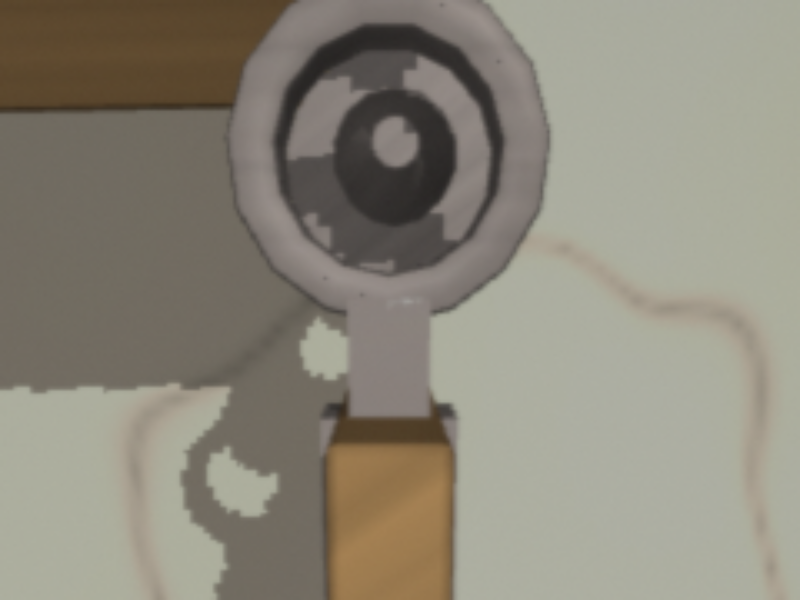

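```bash
python3 -m pendant '[[[0.003,0.002,0.04,0,0,0],[0,0,0.04,0,0,0],[0,0,0.03,0,0,0],[0,0,0,0,0,0]]]' 1
python3 - <<'E'
from h import *
from bench import imaging
import cv2,pickle
go([.499,.1355,.122],-6)
w=imaging.camera("wrist");cv2.imwrite("pics/12w.png",cv2.resize(w["pixels"][0:180,130:370],(800,600)))
a=imaging.camera("scene");cv2.imwrite("pics/12a.png",cv2.resize(a["pixels"][210:330,240:360],(600,600)))
E
```

```text
time_s: 11.25
eef_pos: [0.4997, 0.1353, 0.1304]
eef_rot: [0.0, 0.745, 0.667, 0.001]
wrist_force: [0.4, 0.1, -3.4]
opening: 0.155
t 11.25 pos [0.4997 0.1353 0.1304] F [ 0.4018  0.0516 -3.4161] open 0.15496079144180794
total shift units [ 0.0004 -0.0036  0.0419] turn [ 0.0004 -0.0004 -0.0015]
shift in target axes [ 0.0005 -0.0035  0.0419]
```

View pics/12w.png

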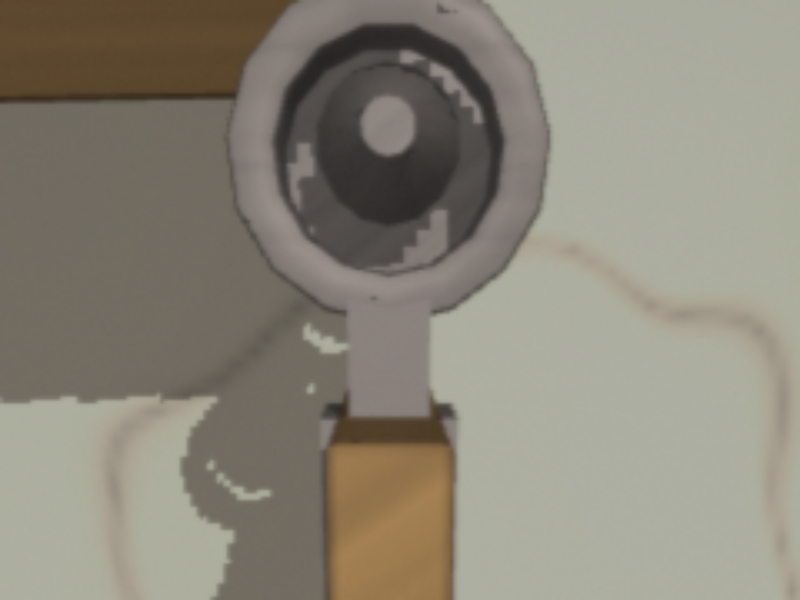

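View pics/12a.png

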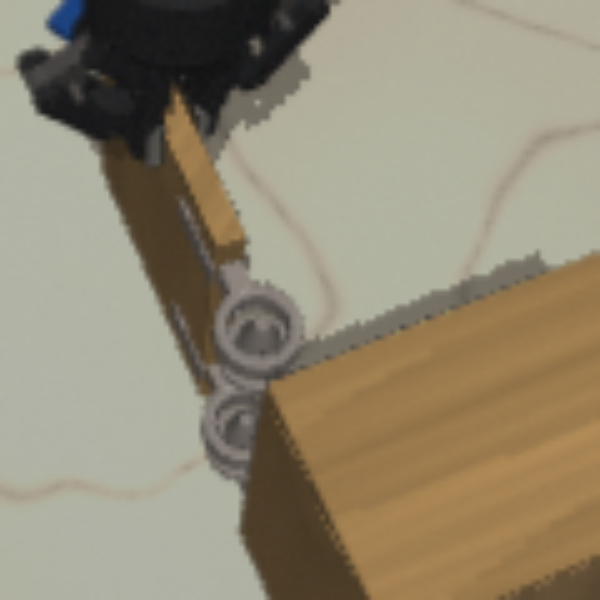

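```bash
python3 -m pendant '[[[0,-0.003,0.02,0,0,0],[0,0,0.01,0,0,0],[0,0,0,0,0,0]]]' 1; python3 -m pendant '[[[0,0,0.01,0,0,0],[0,0,0,0,0,0]]]' 1; python3 -m pendant '[[[0,0,0.01,0,0,0],[0,0,0,0,0,0]]]' 1
```

```text
time_s: 11.72
eef_pos: [0.5, 0.1354, 0.1253]
eef_rot: [0.001, 0.745, 0.667, 0.002]
wrist_force: [-0.1, -0.4, -2.9]
opening: 0.15
time_s: 11.98
eef_pos: [0.5001, 0.1355, 0.1232]
eef_rot: [0.001, 0.745, 0.667, 0.002]
wrist_force: [-0.3, 0.3, -2.5]
opening: 0.151
time_s: 12.22
eef_pos: [0.5002, 0.1355, 0.1212]
eef_rot: [0.001, 0.745, 0.667, 0.002]
wrist_force: [0.3, -0.1, -3.1]
opening: 0.158
```

```bash
python3 -m pendant '[[[0,-0.003,0.01,0,0,0],[0,0,0,0,0,0]]]' 1; python3 -m pendant '[[[0,0,0.01,0,0,0],[0,0,0,0,0,0]]]' 1
python3 - <<'E'
from h import *
from bench import imaging
import cv2,pickle
go([.499,.1355,.122],-6)
w=imaging.camera("wrist");cv2.imwrite("pics/13w.png",cv2.resize(w["pixels"][0:180,130:370],(400,300)))
a=imaging.camera("scene");s=imaging.camera("side")
cv2.imwrite("pics/13.png",np.hstack([cv2.resize(a["pixels"][250:320,260:330],(400,400)),cv2.resize(s["pixels"][60:200,200:340],(400,400))]))
E
```

```text
time_s: 12.48
eef_pos: [0.5004, 0.1355, 0.1201]
eef_rot: [0.002, 0.745, 0.667, 0.003]
wrist_force: [-0.7, 1.2, -0.9]
opening: 0.159
time_s: 12.72
eef_pos: [0.5011, 0.1355, 0.1199]
eef_rot: [0.002, 0.744, 0.668, 0.003]
wrist_force: [-1.3, 1.4, -0.4]
opening: 0.155
t 12.725 pos [0.5011 0.1355 0.1199] F [-1.3205  1.3558 -0.4194] open 0.15467693549584627
total shift units [-0.001  -0.0103 -0.0104] turn [ 0.0023 -0.0006 -0.0013]
shift in target axes [-0.001  -0.0104 -0.0103]
```

View pics/13w.png

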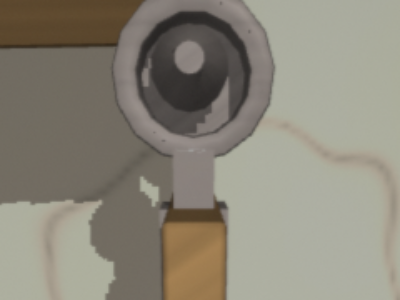

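View pics/13.png

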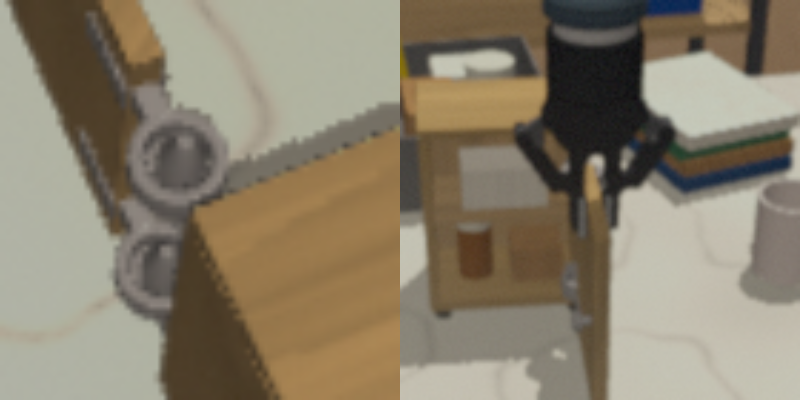

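```bash
python3 -m pendant '[[[0,-0.008,0.005,0.002,0,0],[0,0,0,0,0,0]]]' 1; python3 -m pendant '[[[0,0,0.012,0,0,0],[0,0,0,0,0,0]]]' 1
python3 - <<'E'
from h import *
from bench import imaging
import cv2
go([.5,.1355,.12],-6)
w=imaging.camera("wrist");a=imaging.camera("scene")
cv2.imwrite("pics/14.png",np.hstack([cv2.resize(a["pixels"][250:320,260:330],(400,400)),cv2.resize(w["pixels"][0:120,190:310],(400,400))]))
# expected ring positions if seated vs. seen
for z in (.168,.058): print(z,[round(v,1) for v in proj(a,np.array([.5095,.233,z]))])
E
```

```text
time_s: 13.12
eef_pos: [0.5011, 0.1354, 0.1199]
eef_rot: [0.001, 0.745, 0.668, 0.002]
wrist_force: [-1.0, 0.8, 0.4]
opening: 0.153
time_s: 13.38
eef_pos: [0.5019, 0.135, 0.1193]
eef_rot: [0.002, 0.744, 0.668, 0.002]
wrist_force: [-1.7, 1.1, 0.9]
opening: 0.154
t 13.375 pos [0.5019 0.135  0.1193] F [-1.691   1.0694  0.92  ] open 0.15437050361175278
total shift units [ 0.0015 -0.0098 -0.0035] turn [ 0.0019 -0.0004 -0.0011]
shift in target axes [ 0.0015 -0.0099 -0.0034]
0.168 [np.float64(291.5), np.float64(277.4)]
0.058 [np.float64(288.4), np.float64(296.0)]
```

View pics/14.png

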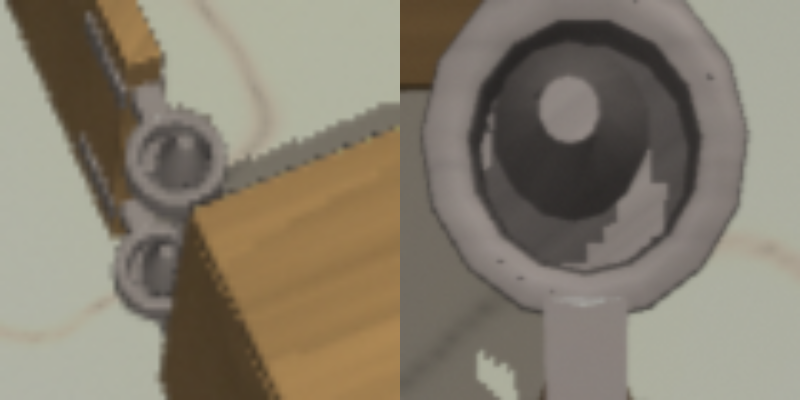

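```bash
python3 -m pendant '[[[0,0,0,0,0,0],[0,0,0,0,0,0],[0,0,0,0,0,0],[0,0,0,0,0,0],[0,0,0,0,0,0],[0,0,0,0,0,0]]]' 0.5
python3 - <<'E'
from h import *
from bench import imaging
import cv2
go([.5,.1355,.12],-6)
w=imaging.camera("wrist");a=imaging.camera("scene");s=imaging.camera("side")
cv2.imwrite("pics/15.png",np.hstack([cv2.resize(a["pixels"][200:330,220:350],(400,400)),cv2.resize(w["pixels"],(400,400))]))
cv2.imwrite("pics/15s.png",cv2.resize(s["pixels"][60:200,200:340],(500,500)))
E
```

```text
time_s: 14.22
eef_pos: [0.502, 0.1345, 0.1179]
eef_rot: [0.002, 0.744, 0.668, 0.002]
wrist_force: [0.0, -0.7, 0.6]
opening: 0.498
t 14.225 pos [0.502  0.1345 0.1179] F [ 0.0292 -0.6875  0.5783] open 0.4982919430611192
total shift units [ 0.004  -0.0102 -0.0105] turn [ 0.0019  0.     -0.0012]
shift in target axes [ 0.004  -0.0103 -0.0105]
```

View pics/15.png

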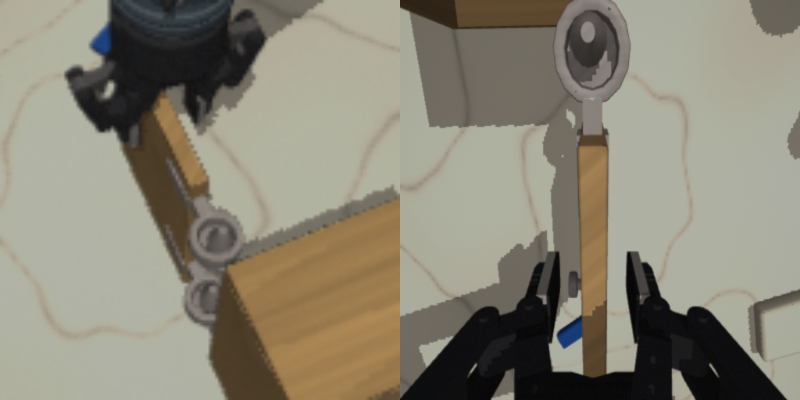

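View pics/15s.png

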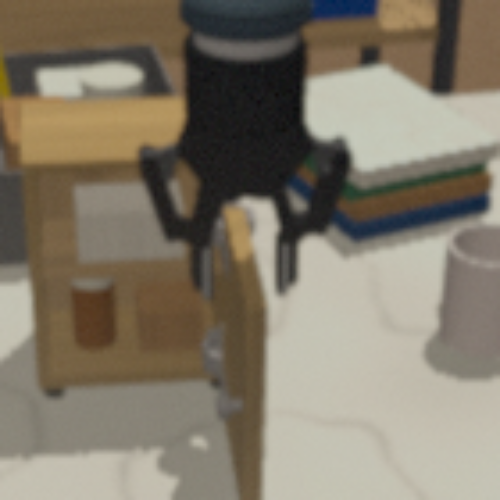

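```bash
python3 -m pendant '[[[0,0,-0.08,0,0,0],[0,0,-0.15,0,0,0],[0,0,-0.2,0,0,0],[0,0,-0.2,0,0,0],[0,0,-0.2,0,0,0],[-0.1,0,-0.1,0,0,0],[-0.2,0,0,0,0,0],[-0.2,0,0,0,0,0],[0,0,0,0,0,0],[0,0,0,0,0,0],[0,0,0,0,0,0]]]' 0.5
python3 - <<'E'
from h import *
from bench import imaging
import cv2,pickle
d={n:imaging.camera(n) for n in ("scene","side","wrist")}
pickle.dump(d,open("cams16.pkl","wb"))
cv2.imwrite("pics/16.png",np.hstack([cv2.resize(d["scene"]["pixels"][200:330,220:350],(400,400)),cv2.resize(d["side"]["pixels"][60:200,200:340],(400,400))]))
cv2.imwrite("pics/16f.png",d["side"]["pixels"])
E
```

```text
time_s: 15.75
eef_pos: [0.4906, 0.0342, 0.3229]
eef_rot: [0.007, 0.744, 0.669, 0.007]
wrist_force: [0.3, 1.1, 0.5]
opening: 0.498
```

View pics/16.png

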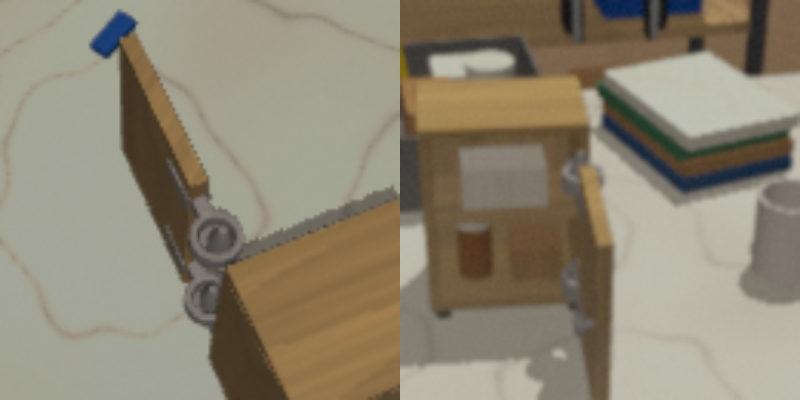

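View pics/16f.png

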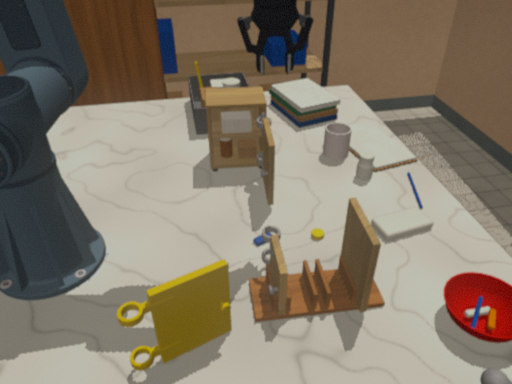

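```bash
python3 - <<'E'
from h import *
from bench import imaging
import cv2,pickle
np.set_printoptions(precision=4,suppress=True)
d=pickle.load(open("cams16.pkl","rb"))
s=imaging.camera("side");a=imaging.camera("scene")
m=cv2.absdiff(a["pixels"],d["scene"]["pixels"])[200:330,220:350];print("change",m.max(),(m.max(2)>25).sum())
print("exp side ring top",proj(s,np.array([.5095,.233,.168])),"tip",proj(s,np.array([.5095,.233,.184])))
A=lambda u,v:(a,(220+u*130/400-.35,200+v*130/400-.35));S=lambda u,v:(s,(200+u*.35-.35,60+v*.35-.35))
e=tri(A(198,187),S(589,172))[0];f=tri(A(125,40),S(604,245));print("leaf top eye end",e,"free",f);v=f[0]-e;print(np.linalg.norm(v),np.degrees(np.arcsin(v[2]/np.linalg.norm(v))))
cv2.imwrite("pics/17.png",np.hstack([cv2.resize(s["pixels"][105:185,235:285],(375,600),interpolation=2),cv2.resize(a["pixels"][255:315,270:310],(400,600),interpolation=2)]))
E
```

```text
change 11 0
exp side ring top (np.float64(262.6564523724216), np.float64(119.16806747641375)) tip (np.float64(262.6878879571105), np.float64(113.39600758076698))
leaf top eye end [0.6592 0.1317 0.2339] free (array([0.6301, 0.0137, 0.2238]), [np.float64(144.1), np.float64(144.1)])
0.12191207545059389 -4.793463640339568
```

View pics/17.png

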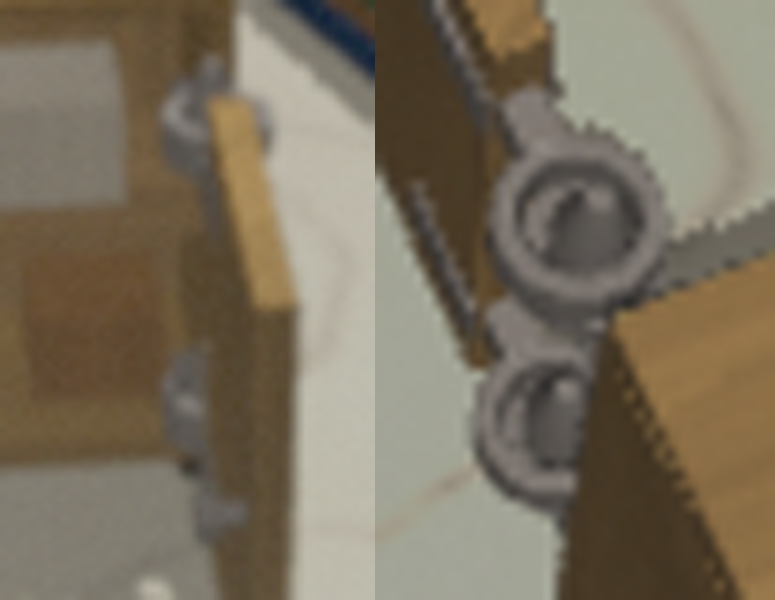

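```bash
python3 - <<'E'
from h import *
import pickle
np.set_printoptions(precision=4,suppress=True)
d=pickle.load(open("cams16.pkl","rb"));a=d["scene"];s=d["side"]
A=lambda u,v:(a,(220+u*130/400-.35,200+v*130/400-.35));S=lambda u,v:(s,(200+(u-400)*.35-.35,60+v*.35-.35))
e=tri(A(198,187),S(589,172));f=tri(A(125,40),S(604,245));v=f[0]-e[0];print(e,f,np.linalg.norm(v),np.degrees(np.arcsin(v[2]/np.linalg.norm(v))))
E
python3 -c "
from bench import telemetry,ctrl
o=telemetry.get_obs();print(o['time_s'],o['wrist_force'],o['dq'])
print(ctrl.hand_in())"
```

```text
(array([0.5092, 0.1978, 0.1834]), [np.float64(0.7), np.float64(0.7)]) (array([0.4964, 0.0721, 0.1829]), [np.float64(1.9), np.float64(1.9)]) 0.12639734693842408 -0.22022500525619543
16.0 [ 0.6917547   0.07888223 -0.81301508] [-0.00470827  0.00137693 -0.00129718 -0.00106378 -0.00099917  0.0014885 ]
the job is handed in; nothing more can be done
None
```

The door is hung on both cabinet pins and released. I handed the job in at 16.0 s, within the 40 s limit; no verdict was returned.

**What I did:** I pinched the tall door with the eyes at its top edge and drew it about 70 mm straight up out of the middle slot. I brought it in level from the front, lowered it in the grip until the eyes took its weight, then let go and backed the arm away.

**One failed grasp:** My first pinch closed just above the leaf. The fingertips really sit about 33 mm higher than the reported TCP, so I corrected for that and gripped again.

**Last checks:**
- **Eyes on the pins:** The upper eye and pin tip were within about 1 px of where a fully seated eye should appear. The lower eye also matched to about 1 px, measured just before release.
- **Door at rest:** Two pictures taken after I backed away showed no change, and the door stood level within about 1 degree by a rough measure, less sag than the 4 degrees expected.
- **Bystanders:** The plain board, the small flap and the yellow look-alike looked unmoved in the side view. I did not measure their positions.
- **Contact:** The robot was clear of everything, with the wrist force at about 1 N, which is its noise level.

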